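# File the cut edge of a socket plate

## Robot

A 7-joint arm with a two-finger parallel gripper is mounted at the origin on the work surface. World frame = base frame: x ahead of the robot, y to its left, z up, the work surface at z = 0. Lengths are in m, angles in rad, forces in N, time in s.
With the tool pointing down it reaches from about 0.425 to 0.925 m from the base axis. Payload 6.8 kg.
Tool frame: the origin (TCP) lies midway between the tips of the shut fingers; the grasp point (between the pads) lies 19 mm behind it; y points along the fingers, z is the direction in which the jaws open and shut, and the axes are right-handed (so a half turn about y gives the same grasp; the last joint's range is limited). The gripper opens to 85 mm and grips with 20 to 120 N. Pads are 22 mm wide; open, the fingers measure 114 mm over their backs; the gripper's body (76 mm by 85 mm) begins 54 mm behind the grasp point. The pads swing forward as they close: fully open they stand 13 mm farther back than shut.
Start: joints at [1.112, 0.477, 0.022, 1.555, -0.011, 1.109, -0.083], TCP at [0.232, -0.634, 0.231] pointing down, gripper open.
Joint ranges: [-2.96, 2.96], [-0.34, 2.1], [-1.41, 1.46], [0.24, 2.44], [-1.37, 4.51], [0.17, 1.92], [-2.96, 2.96]. Speed limits (rad/s): [2.39, 2.39, 3.14, 3.14, 3.14, 3.14, 3.14].

## Interface

Orientations are given as a rotation vector (axis times angle).
In Python, from bench import r gives the robot as it stands.
- The arm moves only by the tool send_rows, never from a script. Its argument "rows" is text: rows parted by semicolons, each of 6 numbers parted by spaces: the shift along the world's x, y, z in m, then the turn, a rotation vector about the world's x, y, z in rad. A call has 1 to 20 rows; each row shifts and turns the commanded pose from where the row before left it; what a row does not reach is not made up. A row lasts 1/10 s, in which the tool goes at most 50 mm and 8.59 degrees, less where a joint would pass 70% of its speed; a pose out of reach is approached as far as the arm can. A call is refused whole if a number of a shift passes 0.05 or a number of a turn 0.15, either way. A call with a gripper value outside its range is refused whole. "grip" is the finger opening in m, from 0 to 0.0854, set as the call begins (left out, the last holds). The fingers move at their own pace and stop on an object; "grip_force" is the grip in N (left out, the last holds). Time passes only in rows, so rows that do not move let the fingers close. It gives the time, the measured TCP pose, the force and the opening at its end, in the units of the state.
- r.get_obs(): the state, without advancing time (a new reading comes with each control period).
- r.grab_frame(name): name is "scene" or "top"; returns a dict with "pixels" (420x560x3 uint8, red, green, blue), "intrinsics" (3x3 intrinsics, pixels), "position" and "orientation" of the camera in the world. Camera axes: x right, y up, looking along -z (the intrinsics and any distortion apply to the point x, -y, -z); pixel columns grow to the right and rows downward; lengths in m; the calibration is good to about 2 mm. A picture is of the moment at which its call begins. There is no depth.
- r.hand_in(): hands the job in, once; it reports no verdict.
The state is a dict: "clock": time; "joints": joint angles; "qvel": joint speeds; "tau": joint torques, N m; "tcp_pos": TCP position; "orientation": TCP orientation; "contact_force": force on the tool from outside, world axes, zero at the start; "moment": the same for the moment, N m; "grip_width": finger opening in m.
Only numpy, scipy, OpenCV 4.12 (cv2) and the standard library are available. Lean on these libraries where they do the work, as an engineer would, in place of code of your own. Each camera call takes 0.05 s, during which the arm holds its last target.

## Task

Take the flat file by its orange handle and dress the upper edge of the brass plate in the sprung fixture with at least three long forward strokes, pushing away from the robot so that the edge passes under the file from its front part to its rear part, with a light steady pressure of about 10 N (at least 5 N, never over 20 N). Lift the file clear of the edge at the end of every stroke before drawing it back, never dragging it backwards on the plate. Then lay the file flat back in its blue tray, front end pointing away from the robot as before, let go of it, and leave the other things where they are.

Things in the scene. Friction and masses are not known exactly. Their poses are not given: they have to be found in the camera images.
- fixture: Grey sprung fixture fixed to the table, base 160 x 110 x 22 mm, origin under its centre. +x: forward stroke direction, away from the robot (yellow stripe at that end). On it an aluminium carriage gives along x, carrying a dark clamp head (48 x 70 mm, top 91 mm up) that sinks 1 mm per 5 N of downward load, holding upright a brass plate 6 mm thick (x), 34 mm wide (y).
- edge_nominal (a point): Middle of the brass plate's level upper edge (which runs along the fixture's y) with the carriage at rest; x and y are true, but the height given, 121 mm over the table, is only the mean: the real edge stands 109 to 133 mm up, differently each time, and is to be found by touch. Axes as the fixture's; fixed to its base, does not move with the carriage.
- drag (a joint): Travel of the carriage along the fixture's x in m: 0 at rest, positive when the file drags the plate forward, negative when it drags it back (beyond -2 mm counts as dragging backwards). Spring of 1000 N/m, well damped: 10 N of friction moves it 10 mm.
- file: Flat file, 0.24 to 0.4 kg: dark blade 180 x 28 x 6 mm (length along x), teeth underneath; in the middle of its back an upright orange handle 70 mm long (x), 24 mm wide (y), top 48 mm above the underside. Origin at the centre of the underside; +x to the front end (thin bright lines); red band at the rear. Starts in its tray, front end away from the robot, underside 4 mm above the table.
- file_grip (a point): Centre of the orange handle at gripping height: 32 mm above the blade's underside, 26 mm above its top; axes as the file's. Grip across the 24 mm width, firmly (60 N or more), for the load of a stroke tends to pitch the file in the fingers.
- file_front (a point): Middle of the blade's front end: 90 mm ahead (+x) of the file's origin.
- tray_floor (a point): Centre of the inner floor (4 mm above the table) of the file's low blue tray: 240 x 75 mm outside, long along x, walls 4 mm thick and 10 mm high; fixed. A similar grey tray with spare brass plates stands elsewhere; the two trade places between starts.
- plug_a: Bystander, leave alone: upright black plug housing, flange 60 mm across, 55 mm tall; origin at its underside
- plug_b: Bystander, leave alone: a second black plug housing, same; origin at its underside
- plug_c: Bystander, leave alone: a third black plug housing, same; origin at its underside
- screwdriver: Bystander, leave alone: screwdriver with a blue handle, lying; origin at its underside
- power_driver: Bystander, leave alone: black electric screwdriver, 235 mm long, lying, yellow switch; origin at its underside
- pin_cup: Bystander, leave alone: small white plastic cup, 70 mm across, 50 mm tall; origin at its underside
- lock_ring: Bystander, leave alone: black plastic ring, 56 mm across, 14 mm tall; origin at its underside
Not all that is in view belongs to the job. What is shaped like the file but green or turquoise is not meant.

How it is judged:
By the outcome, as a careful person would: the job done as asked, in the order asked, and still so for the second after the job is handed in, with the robot touching nothing.
It also fails if it takes over 72 s, if anything falls off the work surface, if the arm or the gripper's body presses on something with over 40 N, if the wrist force passes 120 N, or if a joint passes its speed limit or range.

## Working session

There is one attempt and no reset: what is moved stays moved. The work goes in short steps, Python scripts to look and compute and a tool call to move; the robot and the scene stay as the last step left them, time stands still between calls to the robot, and variables do not carry over. Pictures are saved under pics/ and viewed, and the job is handed in when it is done.

Besides the shell and the picture viewer there is one more tool, called after "Call:" by a JSON object that holds its "op" and its "data". send_rows: Moves the arm, as the interface text tells. Its arguments: {"type":"object","properties":{"rows":{"type":"string"},"grip":{"type":"number"},"grip_force":{"type":"number"}},"required":["rows"]}

```bash
mkdir -p pics; ls; python3 - <<'E'
from bench import r
import cv2,numpy as np
o=r.get_obs()
for k in o: print(k,np.round(o[k],4))
for n in("scene","top"):
    f=r.grab_frame(n); cv2.imwrite(f"pics/{n}0.png",f["pixels"][:,:,::-1]); np.savez(f"pics/{n}0.npz",**{k:np.array(v) for k,v in f.items()})
    print(n,f["intrinsics"],f["position"],f["orientation"],[k for k in f])
E
```

```text
pics
clock 0.0
joints [ 1.1119  0.4778  0.0224  1.5564 -0.0115  1.1093 -0.0831]
qvel [-0.0007  0.0002  0.0016  0.0014  0.0005 -0.0007 -0.0013]
tau [ 3.00000e-04 -5.96442e+01  1.60830e+00 -2.81195e+01  1.25000e-02
  9.20000e-03 -0.00000e+00]
tcp_pos [ 0.2317 -0.6334  0.2303]
orientation [-0.3603  2.0327 -2.029 ]
contact_force [-0.8003  0.1158  0.0454]
moment [ 0.0064  0.0198 -0.0407]
grip_width 0.0852
scene [[492.77674152   0.         272.40187388]
 [  0.         492.77674152 211.96013966]
 [  0.           0.           1.        ]] [ 1.34250068 -1.2679954   1.07024953] [0.9305798  0.2941743  0.52409733] ['pixels', 'intrinsics', 'position', 'orientation']
top [[478.37798157   0.         275.6657671 ]
 [  0.         478.37798157 212.95588372]
 [  0.           0.           1.        ]] [ 0.35521642 -0.07985784  1.46560736] [ 0.11072309 -0.11214645 -1.55962508] ['pixels', 'intrinsics', 'position', 'orientation']
```

View pics/scene0.png

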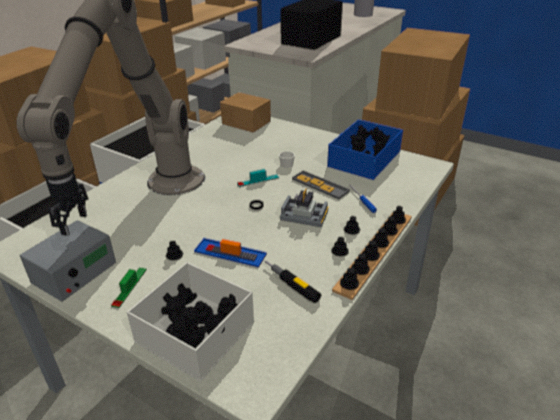

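View pics/top0.png

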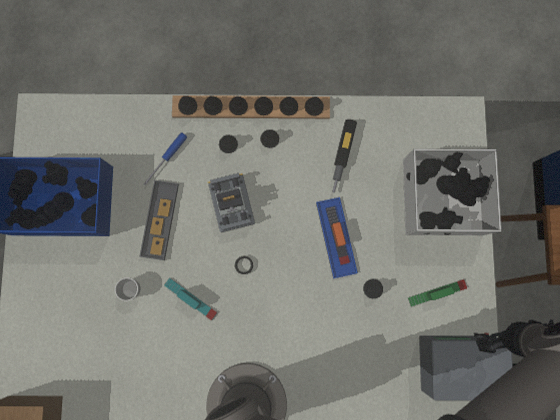

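The scene picture shows the blue tray with the file at about (230,250) and the fixture at (305,208). In the top picture, the tray is at (338,237), the fixture at (231,203), and the grey decoy tray at (160,220). Next I'll calibrate and zoom in.

```bash
cat > h.py <<'E'
import numpy as np,cv2
from scipy.spatial.transform import Rotation as R
def load(n):
    d=np.load(f"pics/{n}.npz"); return d
def ray(d,uv):
    K=d["intrinsics"];uv=np.atleast_2d(uv).astype(float)
    p=np.c_[(uv[:,0]-K[0,2])/K[0,0],-(uv[:,1]-K[1,2])/K[1,1],-np.ones(len(uv))]
    return d["position"],R.from_rotvec(d["orientation"]).apply(p)
def plane(d,uv,z):
    o,v=ray(d,uv); t=(z-o[2])/v[:,2]; return o+v*t[:,None]
def proj(d,P):
    K=d["intrinsics"]; c=R.from_rotvec(d["orientation"]).inv().apply(np.atleast_2d(P)-d["position"])
    return np.c_[K[0,0]*c[:,0]/-c[:,2]+K[0,2],K[1,1]*-c[:,1]/-c[:,2]+K[1,2]]
E
python3 - <<'E'
from h import *
a=cv2.imread("pics/top0.png")
c1=cv2.resize(a[160:300,300:380],None,fx=4,fy=4,interpolation=cv2.INTER_CUBIC)
c2=cv2.resize(a[160:250,190:280],None,fx=5,fy=5,interpolation=cv2.INTER_CUBIC)
H=max(c1.shape[0],c2.shape[0]);o=np.zeros((H,c1.shape[1]+c2.shape[1],3),np.uint8)
o[:c1.shape[0],:c1.shape[1]]=c1;o[:c2.shape[0],c1.shape[1]:]=c2
cv2.imwrite("pics/z1.png",o)
b=cv2.imread("pics/scene0.png")
cv2.imwrite("pics/z2.png",cv2.resize(b[180:280,190:340],None,fx=5,fy=5,interpolation=cv2.INTER_CUBIC))
E
```

```text
(no output)
```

View pics/z1.png

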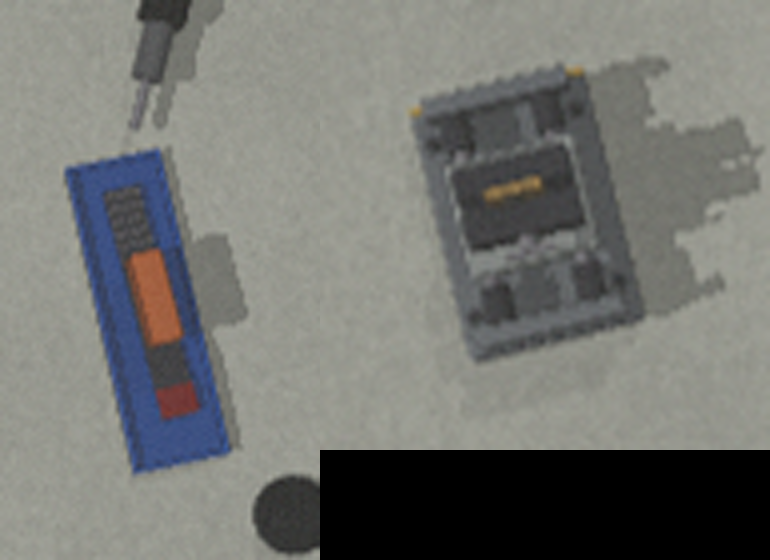

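View pics/z2.png

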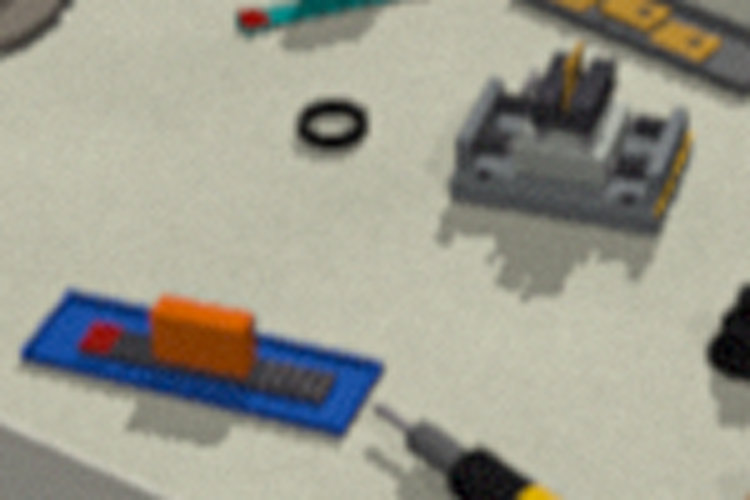

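The crops show the red rear band near the robot and the file front away from it. The fixture's yellow stripe is at its far end. Now the measurements.

```bash
python3 - <<'E'
from h import *
d=load("top0");im=cv2.cvtColor(d["pixels"],cv2.COLOR_RGB2HSV)
def mk(lo,hi,box,src=im):
    m=cv2.inRange(src,lo,hi);z=np.zeros_like(m);x0,y0,x1,y1=box;z[y0:y1,x0:x1]=m[y0:y1,x0:x1];return z
def rect(m,z,name,close=0,dd=d):
    if close: m=cv2.morphologyEx(m,cv2.MORPH_CLOSE,np.ones((close,close)))
    c=max(cv2.findContours(m,0,cv2.CHAIN_APPROX_NONE)[0],key=cv2.contourArea)
    P=plane(dd,c.reshape(-1,2),z)[:,:2]
    rc=cv2.minAreaRect((P*1000).astype(np.float32))
    bx=cv2.boxPoints(rc);e=[bx[1]-bx[0],bx[2]-bx[1]];L=max(e,key=np.linalg.norm)
    if L[0]<0:L=-L
    cen=None
    ys,xs=np.nonzero(m);cen=plane(dd,[[xs.mean(),ys.mean()]],z)[0]
    print(name,np.round(rc[0],1),"size",np.round(rc[1],1),"long ang",np.round(np.degrees(np.arctan2(L[1],L[0])),2),"centroid",np.round(cen*1000,1),"px",xs.mean(),ys.mean())
box=(305,185,375,285)
rect(mk((100,120,40),(130,255,255),box),.008,"tray",15)
rect(mk((3,140,90),(18,255,255),box),.052,"handle")
rect(mk((0,100,60),(3,255,200),box)|mk((172,100,60),(180,255,255),box),.010,"red")
m=mk((18,120,90),(35,255,255),(195,165,260,240));
m2=m.copy();m2[:185]=0
rect(m2,.121,"brass")
s=load("scene0");si=cv2.cvtColor(s["pixels"],cv2.COLOR_RGB2HSV)
ms=mk((12,100,80),(35,255,255),(295,183,318,204),si);ys,xs=np.nonzero(ms);print("scene brass px",xs.min(),xs.max(),ys.min(),ys.max(),[(y,xs[ys==y].min(),xs[ys==y].max()) for y in np.unique(ys)])
ys,xs=np.nonzero(m2);print([(y,xs[ys==y].min(),xs[ys==y].max()) for y in np.unique(ys)])
m3=m.copy();m3[185:]=0;ys,xs=np.nonzero(m3);print("yellow",list(zip(xs,ys)))
E
```

```text
tray [ 491.4 -266.4] size [235.7  73. ] long ang 12.45 centroid [ 489.6 -266.7    8. ] px 336.43715846994536 237.4775956284153
handle [ 496.8 -267.6] size [67.1 22.9] long ang 16.19 centroid [ 495.8 -267.6   52. ] px 338.6046511627907 234.05232558139534
red [ 422.6 -288.6] size [20.4 27.3] long ang -75.62 centroid [ 422.4 -288.7   10. ] px 344.0 259.5806451612903
brass [589.4  64.5] size [0. 0.] long ang 0.0 centroid [592.4  53.2 121. ] px 229.0 197.0
scene brass px 303 317 183 200 [(np.int64(183), np.int64(311), np.int64(317)), (np.int64(184), np.int64(314), np.int64(317)), (np.int64(185), np.int64(317), np.int64(317)), (np.int64(189), np.int64(305), np.int64(305)), (np.int64(190), np.int64(305), np.int64(305)), (np.int64(191), np.int64(304), np.int64(305)), (np.int64(192), np.int64(303), np.int64(305)), (np.int64(193), np.int64(303), np.int64(305)), (np.int64(194), np.int64(303), np.int64(304)), (np.int64(195), np.int64(303), np.int64(304)), (np.int64(196), np.int64(303), np.int64(304)), (np.int64(197), np.int64(303), np.int64(304)), (np.int64(198), np.int64(303), np.int64(304)), (np.int64(199), np.int64(303), np.int64(303)), (np.int64(200), np.int64(303), np.int64(303))]
[(np.int64(196), np.int64(233), np.int64(233)), (np.int64(198), np.int64(225), np.int64(225))]
yellow [(np.int64(241), np.int64(174)), (np.int64(209), np.int64(182))]
```

```bash
python3 - <<'E'
from h import *
d=load("top0");s=load("scene0")
im=cv2.cvtColor(d["pixels"],cv2.COLOR_RGB2HSV)
p=d["pixels"].astype(int); w=np.clip(p[:,:,0]-p[:,:,2]-15,0,None)
print((p[:,:,0]-p[:,:,2])[193:204,220:240])
ww=np.zeros_like(w);ww[193:204,220:240]=w[193:204,220:240]
ys,xs=np.nonzero(ww);g=ww[ys,xs]
c=np.array([(xs*g).sum(),(ys*g).sum()])/g.sum()
P=np.c_[xs,ys]-c; C=(P*g[:,None]).T@P/g.sum();l,v=np.linalg.eigh(C);print("top brass c",c,"dir",v[:,1],"len",np.sqrt(12*l))
for z in(.109,.121,.133):
    print(z,plane(d,[c,c+v[:,1]*5],z).round(4).tolist())
# base corners
corn=[[209,182],[241.2,174],[221,231.5],[253.8,223.5]]
for z in (.022,):
    Q=plane(d,corn,z)*1000;print(Q.round(1));print("fix centre",Q.mean(0),[np.degrees(np.arctan2(*(Q[i]-Q[j])[1::-1])) for i,j in((0,2),(1,3))],np.linalg.norm(Q[0]-Q[1]),np.linalg.norm(Q[0]-Q[2]))
q=s["pixels"].astype(int)
print((q[:,:,0]-q[:,:,2])[184:206,298:312])
E
```

```text
[[ 0 -2  0 -3 -1 -4 -3 -3  0 -3 -2 -2 -3 -4 -3  0  0 -4  1 -2]
 [-1 -1 -2 -2 -2  0 -3 -2 -3 -2 -1 -4 -4 -4 -1  1  0 -4 -2 -2]
 [ 2 -1 -1  2 -1 -2 -3 -4 -4 -5  6 26 40 47  9  0 -1 -3  2  1]
 [-2 -1 -5 -3 -4 -5  4 12 36 45 45 55 63 71 23  0  1  0  2 -3]
 [-1 -2  1 10 39 45 46 52 62 66 54 52 47 54 25  3  0  0  3 -1]
 [ 0 -3 18 50 64 69 56 51 46 44 26 23 23 23 17  3 -2 -3  0 -3]
 [ 1  0 13 50 48 48 33 15 12  9  9 16 12  8  4 -1 -2 -5  0 -4]
 [ 2 -1 -5 23 25 24 17  6  3  0  4  3 -2 -4 -1 -4 -2  0 -2  2]
 [-1 -1  0  7  8 11  5  3  2  0 -1 -3 -1 -2 -1 -4 -1 -1 -4 -3]
 [-3  4 -2 -2 -4 -5  3 -4  0 -4 -1  2 -4 -1  0 -3 -4 -1 -3 -3]
 [-3 -1  0 -1 -3 -1 -3  1 -4  0  0 -4 -2  1 -2  1 -1  2 -1 -4]]
top brass c [228.26357268 197.23905429] dir [-0.96768158  0.25217524] len [ 2.6839721  11.87759378]
0.109 [[0.5938, 0.0565, 0.109], [0.59, 0.0703, 0.109]]
0.121 [[0.5917, 0.0553, 0.121], [0.5879, 0.069, 0.121]]
0.133 [[0.5896, 0.0541, 0.133], [0.5858, 0.0677, 0.133]]
[[656.2 125.5  22. ]
 [682.2  27.   22. ]
 [503.5  84.9  22. ]
 [528.8 -14.1  22. ]]
fix centre [592.65610609  55.81807501  22.        ] [
[... 699 characters left out ...]
6  -2  -2  22  70  67  28  16   3  -5  -1  -8  -4]
 [  8  -2  -4  -8  21  64  64  28   4  -2  -4  -4  -2  -1]
 [  0  -5  -3  -6  20  65  68  23  -1  -5  -3  -3  -7  -4]
 [ -4  -6  -3  -3  20  69  53  14  -5  -6  -4  -1   0  -7]
 [ -5  -2  -2  -7  23  63  38   3  -7  -4  -5  -2  -2   6]
 [ -6   1  -1  -6  34  50  19  -4  -1  -2  -1   0   1   7]
 [  3  -4   2   0  29  42   8  -9  -5  -4  -4   1   1   3]
 [  0  -1  -5   5  23  33   6  -3  -5  -4  -6  -3  -1   1]
 [  3  -6  -2  -1   7  17   1  -3  -3  -2  -2   0  -2   4]
 [  2   0  -2  -3   2   3  -2  -3   0  -6  -2   2   4   3]
 [ -6  -2  -1   4  -4  -3   1  -1  -4  -2   1   0   5   6]
 [ -1   0   0   3  -2   2  -2  -7  -2  -2  -3   1   3   5]]
```

```bash
python3 - <<'E'
from h import *
s=load("scene0");d=load("top0");a=np.radians(15.2);x=np.array([np.cos(a),np.sin(a),0]);y=np.array([-np.sin(a),np.cos(a),0])
for z in(.109,.115,.121,.127,.133):
    c=np.array([.5922,.0553,z]); print(z,proj(s,[c+17*y/1000,c-17*y/1000]).round(1).tolist(),proj(d,[c]).round(1).tolist())
# current TCP frame
o=R.from_rotvec([-0.3603,2.0327,-2.029]).as_matrix();print(o.round(3))
f=15.5*np.pi/180
# desired: tool y down, tool z along file y (or -)
fx=np.array([np.cos(f),np.sin(f),0]);fy=np.array([-np.sin(f),np.cos(f),0])
for sg in(1,-1):
    zt=sg*fy; yt=o[:,1]; 
    # which axis points down?
    pass
E
```

```text
0.109 [[304.5, 188.1], [302.0, 192.9]] [[228.7, 197.8]]
0.115 [[304.5, 186.7], [302.1, 191.4]] [[228.5, 197.4]]
0.121 [[304.5, 185.3], [302.1, 190.0]] [[228.3, 197.1]]
0.127 [[304.6, 183.9], [302.1, 188.6]] [[228.1, 196.7]]
0.133 [[304.6, 182.5], [302.2, 187.2]] [[227.9, 196.3]]
[[-0.939 -0.001  0.344]
 [-0.344  0.002 -0.939]
 [ 0.    -1.    -0.002]]
```

Call:
{"op": "send_rows", "data": {"rows": "0.01 0.015 0 0 0 -0.02; 0.02 0.03 0 0 0 -0.02; 0.025 0.035 0 0 0 -0.02; 0.03 0.04 0 0 0 -0.02; 0.03 0.04 0 0 0 0; 0.03 0.04 -0.01 0 0 0; 0.03 0.04 -0.02 0 0 0; 0.03 0.04 -0.02 0 0 0; 0.025 0.036 -0.02 0 0 0; 0.02 0.03 -0.02 0 0 0; 0.01 0.014 -0.02 0 0 0; 0.005 0.006 -0.01 0 0 0; 0 0 0 0 0 0; 0 0 0 0 0 0", "grip": 0.06, "grip_force": 20}}

```text
clock: 1.5
tcp_pos: [0.4915, -0.2759, 0.1147]
orientation: [-0.282, 2.077, -2.079]
contact_force: [-0.5, 0.3, 0.7]
grip_width: 0.0601
```

```bash
cat > st.py <<'E'
from bench import r
from h import *
o=r.get_obs()
M=R.from_rotvec(o["orientation"]).as_matrix()
print("t",round(o["clock"],2),"p",np.round(o["tcp_pos"],4),"F",np.round(o["contact_force"],2),"M",np.round(o["moment"],2),"w",round(o["grip_width"],4),"yaw(file)",np.degrees(np.arctan2(M[0,2],-M[1,2])).round(2),"y",M[:,1].round(4),"zz",M[2,2].round(4))
E
python3 st.py; python3 - <<'E'
from bench import r
import cv2,numpy as np
for n in("scene",):
    f=r.grab_frame(n); cv2.imwrite(f"pics/{n}1.png",f["pixels"][:,:,::-1])
E
```

```text
t 1.5 p [ 0.4915 -0.2759  0.1147] F [-0.53  0.25  0.67] M [ 0.01 -0.01  0.02] w 0.0601 yaw(file) 15.42 y [-3.e-04 -8.e-04 -1.e+00] zz 0.0007
```

View pics/scene1.png

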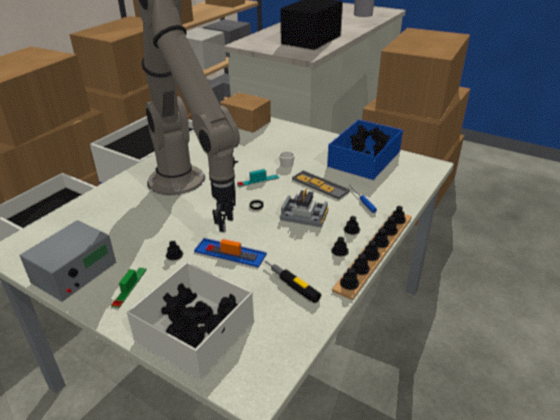

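The gripper hangs over the file. It stopped a few millimetres short, so I'll correct that and go down.

Call:
{"op": "send_rows", "data": {"rows": "0.006 0.0085 -0.01 0 0 0; 0 0 -0.02 0 0 0; 0 0 -0.02 0 0 0; 0 0 -0.01 0 0 0; 0 0 0 0 0 0; 0 0 0 0 0 0"}}

```text
clock: 2.15
tcp_pos: [0.4984, -0.2662, 0.0548]
orientation: [-0.282, 2.076, -2.077]
contact_force: [1.0, -0.2, 0.4]
grip_width: 0.0598
```

```bash
python3 st.py
```

```text
t 2.15 p [ 0.4984 -0.2662  0.0548] F [ 0.96 -0.18  0.35] M [-0.   -0.06 -0.01] w 0.0598 yaw(file) 15.49 y [ 5.e-04 -3.e-04 -1.e+00] zz 0.0004
```

Call:
{"op": "send_rows", "data": {"rows": "-0.0005 -0.0013 -0.013 0 0 0; 0 0 -0.013 0 0 0; 0 0 -0.009 0 0 0; 0 0 -0.004 0 0 0; 0 0 0 0 0 0"}}

```text
clock: 2.65
tcp_pos: [0.4971, -0.2669, 0.0144]
orientation: [-0.285, 2.078, -2.076]
contact_force: [-0.0, -0.3, 0.2]
grip_width: 0.0599
```

Call:
{"op": "send_rows", "data": {"rows": "0 0 0 0 0 0; 0 0 0 0 0 0; 0 0 0 0 0 0; 0 0 0 0 0 0; 0 0 0 0 0 0; 0 0 0 0 0 0", "grip": 0, "grip_force": 100}}

```text
clock: 3.25
tcp_pos: [0.4984, -0.2679, 0.0162]
orientation: [-0.281, 2.075, -2.078]
contact_force: [-0.1, -1.8, 6.4]
grip_width: 0.023
```

```bash
python3 st.py
```

```text
t 3.25 p [ 0.4984 -0.2679  0.0162] F [-0.08 -1.81  6.4 ] M [-0.25  0.07 -0.08] w 0.023 yaw(file) 15.49 y [ 0.0018 -0.0011 -1.    ] zz 0.0015
```

Call:
{"op": "send_rows", "data": {"rows": "0 0 0.005 0 0 0; 0 0 0.01 0 0 0; 0 0 0.02 0 0 0; 0 0 0.03 0 0 0; 0 0 0.03 0 0 0; 0 0 0.03 0 0 0; 0 0 0.03 0 0 0; 0 0 0.02 0 0 0; 0 0 0.01 0 0 0; 0 0 0 0 0 0; 0 0 0 0 0 0", "grip": 0, "grip_force": 120}}

```text
clock: 4.35
tcp_pos: [0.4968, -0.2668, 0.1993]
orientation: [-0.285, 2.078, -2.076]
contact_force: [0.0, 0.7, -3.4]
grip_width: 0.0226
```

```bash
python3 st.py; python3 - <<'E'
from bench import r
import cv2,numpy as np
f=r.grab_frame("scene"); cv2.imwrite("pics/s2.png",cv2.resize(f["pixels"][120:280,150:350,::-1],None,fx=4,fy=3.75))
E
```

```text
t 4.35 p [ 0.4968 -0.2668  0.1993] F [ 0.03  0.67 -3.37] M [-0.04  0.02  0.04] w 0.0226 yaw(file) 15.53 y [-1.8e-03  8.0e-04 -1.0e+00] zz -0.0013
```

View pics/s2.png

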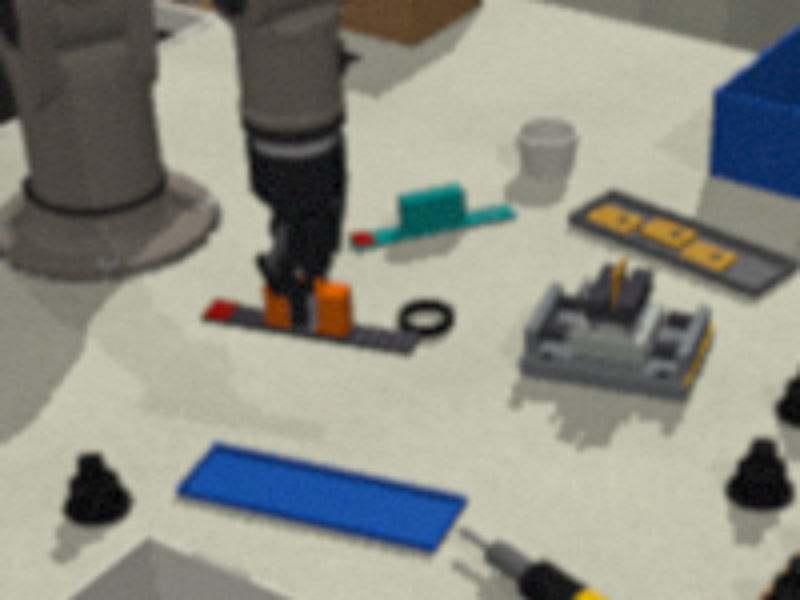

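The file is held level and centred, and its weight reads about 3.4 N. Next I carry it over the edge.

Call:
{"op": "send_rows", "data": {"rows": "0.003 0.01 0 0 0 0; 0.006 0.02 0 0 0 0; 0.009 0.03 0 0 0 0; 0.01 0.036 0 0 0 0; 0.012 0.04 0 0 0 0; 0.012 0.04 0 0 0 0; 0.012 0.04 0 0 0 0; 0.01 0.036 0 0 0 0; 0.009 0.03 0 0 0 0; 0.006 0.02 -0.01 0 0 -0.005; 0.0045 0.015 -0.013 0 0 0; 0.001 0.0053 -0.01 0 0 0; 0 0 0 0 0 0; 0 0 0 0 0 0; 0 0 0 0 0 0"}}

```text
clock: 5.9
tcp_pos: [0.5923, 0.0537, 0.1678]
orientation: [-0.276, 2.08, -2.081]
contact_force: [0.1, 0.2, -3.7]
grip_width: 0.0229
```

```bash
python3 st.py; python3 - <<'E'
from bench import r
import cv2,numpy as np
f=r.grab_frame("scene"); cv2.imwrite("pics/s3.png",cv2.resize(f["pixels"][120:240,230:390,::-1],None,fx=5,fy=5))
E
```

```text
t 5.9 p [0.5923 0.0537 0.1678] F [ 0.13  0.16 -3.7 ] M [0.01 0.   0.01] w 0.0229 yaw(file) 15.12 y [ 5.e-04 -6.e-04 -1.e+00] zz 0.0007
```

View pics/s3.png

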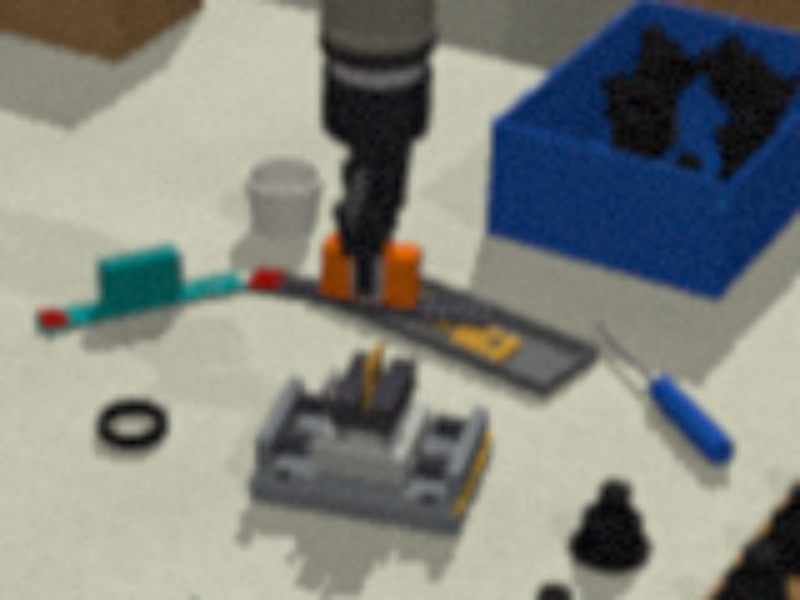

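The file is above the plate, clear of it. Now I go down by touch: first 21 mm, to just above the highest possible edge.

Call:
{"op": "send_rows", "data": {"rows": "0 0 -0.008 0 0 0; 0 0 -0.008 0 0 0; 0 0 -0.004 0 0 0; 0 0 -0.002 0 0 0; 0 0 -0.001 0 0 0; 0 0 0 0 0 0"}}

```text
clock: 6.55
tcp_pos: [0.5921, 0.0551, 0.1443]
orientation: [-0.278, 2.079, -2.079]
contact_force: [0.2, -0.3, -3.4]
grip_width: 0.0224
```

Call:
{"op": "send_rows", "data": {"rows": "0 0 -0.001 0 0 0; 0 0 -0.001 0 0 0; 0 0 0 0 0 0"}}

```text
clock: 6.85
tcp_pos: [0.5921, 0.0551, 0.1423]
orientation: [-0.278, 2.079, -2.079]
contact_force: [0.5, 0.2, -3.3]
grip_width: 0.0225
```

Call:
{"op": "send_rows", "data": {"rows": "0 0 -0.001 0 0 0; 0 0 -0.001 0 0 0; 0 0 0 0 0 0"}}

```text
clock: 7.15
tcp_pos: [0.592, 0.0551, 0.1402]
orientation: [-0.278, 2.08, -2.08]
contact_force: [0.3, 0.5, -3.8]
grip_width: 0.0225
```

Call:
{"op": "send_rows", "data": {"rows": "0 0 -0.001 0 0 0; 0 0 -0.001 0 0 0; 0 0 0 0 0 0"}}

```text
clock: 7.45
tcp_pos: [0.592, 0.055, 0.1382]
orientation: [-0.278, 2.08, -2.08]
contact_force: [-0.7, 0.0, -3.9]
grip_width: 0.0228
```

Call:
{"op": "send_rows", "data": {"rows": "0 0 -0.001 0 0 0; 0 0 -0.001 0 0 0; 0 0 -0.0005 0 0 0; 0 0 0 0 0 0"}}

```text
clock: 7.85
tcp_pos: [0.592, 0.0551, 0.1357]
orientation: [-0.278, 2.08, -2.08]
contact_force: [-1.3, -0.1, -3.5]
grip_width: 0.0225
```

Call:
{"op": "send_rows", "data": {"rows": "0 0 -0.001 0 0 0; 0 0 -0.001 0 0 0; 0 0 0 0 0 0"}}

```text
clock: 8.15
tcp_pos: [0.592, 0.0551, 0.1337]
orientation: [-0.278, 2.08, -2.08]
contact_force: [0.7, -0.6, -3.2]
grip_width: 0.0224
```

Call:
{"op": "send_rows", "data": {"rows": "0 0 -0.001 0 0 0; 0 0 -0.001 0 0 0; 0 0 0 0 0 0"}}

```text
clock: 8.45
tcp_pos: [0.592, 0.055, 0.1317]
orientation: [-0.278, 2.08, -2.08]
contact_force: [-0.5, 0.1, -3.1]
grip_width: 0.023
```

Call:
{"op": "send_rows", "data": {"rows": "0 0 -0.001 0 0 0; 0 0 -0.0005 0 0 0; 0 0 0 0 0 0"}}

```text
clock: 8.75
tcp_pos: [0.5921, 0.0551, 0.1303]
orientation: [-0.278, 2.079, -2.08]
contact_force: [-0.2, 0.3, -3.7]
grip_width: 0.0228
```

Call:
{"op": "send_rows", "data": {"rows": "0 0 -0.001 0 0 0; 0 0 -0.001 0 0 0; 0 0 0 0 0 0"}}

```text
clock: 9.05
tcp_pos: [0.592, 0.0551, 0.1282]
orientation: [-0.278, 2.08, -2.08]
contact_force: [0.4, -0.3, -4.2]
grip_width: 0.0232
```

Call:
{"op": "send_rows", "data": {"rows": "0 0 -0.001 0 0 0; 0 0 -0.0005 0 0 0; 0 0 0 0 0 0"}}

```text
clock: 9.35
tcp_pos: [0.592, 0.0551, 0.1267]
orientation: [-0.278, 2.079, -2.08]
contact_force: [0.2, -0.9, -3.9]
grip_width: 0.0227
```

Call:
{"op": "send_rows", "data": {"rows": "0 0 -0.001 0 0 0; 0 0 -0.0005 0 0 0; 0 0 0 0 0 0"}}

```text
clock: 9.65
tcp_pos: [0.592, 0.0551, 0.1253]
orientation: [-0.278, 2.079, -2.08]
contact_force: [-0.8, -0.7, -2.7]
grip_width: 0.0224
```

Call:
{"op": "send_rows", "data": {"rows": "0 0 -0.001 0 0 0; 0 0 0 0 0 0; 0 0 0 0 0 0"}}

```text
clock: 9.95
tcp_pos: [0.5923, 0.0552, 0.1246]
orientation: [-0.277, 2.079, -2.079]
contact_force: [0.1, -0.3, -1.0]
grip_width: 0.0229
```

Call:
{"op": "send_rows", "data": {"rows": "0 0 -0.001 0 0 0; 0 0 0 0 0 0; 0 0 0 0 0 0"}}

```text
clock: 10.25
tcp_pos: [0.5925, 0.0552, 0.1238]
orientation: [-0.277, 2.079, -2.079]
contact_force: [0.3, 0.2, 1.6]
grip_width: 0.0227
```

Contact found: the edge is at about 0.113 m and the load rises about 2.6 N per mm commanded. Now I lift clear and go back to the stroke start.

Call:
{"op": "send_rows", "data": {"rows": "0 0 0.005 0 0 0; 0 0 0.01 0 0 0; -0.0107 -0.003 0 0 0 0; -0.021 -0.0055 0 0 0 0; -0.021 -0.0055 0 0 0 0; -0.01 -0.003 0 0 0 0; 0 0 0 0 0 0; 0 0 -0.006 0 0 0; 0 0 -0.004 0 0 0; 0 0 -0.002 0 0 0; 0 0 0 0 0 0; 0 0 0 0 0 0"}}

```text
clock: 11.45
tcp_pos: [0.5296, 0.0383, 0.1262]
orientation: [-0.278, 2.08, -2.079]
contact_force: [-0.1, 0.3, -3.2]
grip_width: 0.0225
```

```bash
python3 st.py
```

```text
t 11.45 p [0.5296 0.0383 0.1262] F [-0.11  0.25 -3.19] M [-0.01 -0.04  0.02] w 0.0225 yaw(file) 15.24 y [-2.e-04  1.e-04 -1.e+00] zz -0.0001
```

Call:
{"op": "send_rows", "data": {"rows": "0.0005 0.0001 -0.0012 0 0 0; 0.001 0.0003 -0.0012 0 0 0; 0.001 0.0003 -0.001 0 0 0; 0.001 0.0003 -0.001 0 0 0; 0.002 0.0005 -0.0005 0 0 0"}}

```text
clock: 11.95
tcp_pos: [0.5351, 0.0395, 0.1222]
orientation: [-0.277, 2.079, -2.08]
contact_force: [-5.5, -1.3, 9.1]
grip_width: 0.0227
```

```bash
python3 st.py
```

```text
t 11.95 p [0.5351 0.0395 0.1222] F [-5.5  -1.29  9.1 ] M [-0.06  0.58 -0.03] w 0.0227 yaw(file) 15.22 y [ 4.e-04 -3.e-04 -1.e+00] zz 0.0004
```

The load is about 12.5 N, so I ease off slightly and stroke forward.

Call:
{"op": "send_rows", "data": {"rows": "0.006 0.0016 0.0004 0 0 0; 0.009 0.0024 0.0002 0 0 0; 0.009 0.0024 0 0 0 0; 0.009 0.0024 0 0 0 0"}}

```text
clock: 12.35
tcp_pos: [0.5667, 0.0478, 0.1225]
orientation: [-0.281, 2.08, -2.082]
contact_force: [-8.5, -1.3, 9.1]
grip_width: 0.0225
```

```bash
python3 st.py
```

```text
t 12.35 p [0.5667 0.0478 0.1225] F [-8.47 -1.35  9.06] M [-0.42  1.58 -0.01] w 0.0225 yaw(file) 15.2 y [-0.003  -0.0014 -1.    ] zz 0.0006
```

Call:
{"op": "send_rows", "data": {"rows": "0.009 0.0024 0.0004 0 0 0; 0.009 0.0024 0.0003 0 0 0; 0.009 0.0024 0 0 0 0; 0.009 0.0024 0 0 0 0"}}

```text
clock: 12.75
tcp_pos: [0.6027, 0.0574, 0.1229]
orientation: [-0.282, 2.08, -2.082]
contact_force: [-6.5, -1.6, 6.8]
grip_width: 0.0227
```

```bash
python3 st.py
```

```text
t 12.75 p [0.6027 0.0574 0.1229] F [-6.52 -1.64  6.78] M [-0.39  1.62  0.02] w 0.0227 yaw(file) 15.21 y [-0.0034 -0.0013 -1.    ] zz 0.0004
```

Call:
{"op": "send_rows", "data": {"rows": "0.009 0.0024 0 0 0 0; 0.009 0.0024 0 0 0 0; 0.009 0.0024 0 0 0 0"}}

```text
clock: 13.05
tcp_pos: [0.6296, 0.0646, 0.1228]
orientation: [-0.282, 2.08, -2.082]
contact_force: [-5.6, -1.5, 5.3]
grip_width: 0.0226
```

```bash
python3 st.py
```

```text
t 13.05 p [0.6296 0.0646 0.1228] F [-5.56 -1.51  5.28] M [-0.48  1.72  0.04] w 0.0226 yaw(file) 15.2 y [-0.0037 -0.0014 -1.    ] zz 0.0004
```

Call:
{"op": "send_rows", "data": {"rows": "0.009 0.0024 -0.0004 0 0 0; 0.009 0.0024 -0.0003 0 0 0; 0.009 0.0024 -0.0001 0 0 0"}}

```text
clock: 13.35
tcp_pos: [0.6562, 0.0716, 0.122]
orientation: [-0.283, 2.081, -2.083]
contact_force: [-7.4, -1.5, 7.6]
grip_width: 0.0227
```

```bash
python3 st.py
```

```text
t 13.35 p [0.6562 0.0716 0.122 ] F [-7.37 -1.49  7.57] M [-0.61  2.22  0.03] w 0.0227 yaw(file) 15.2 y [-0.0049 -0.0018 -1.    ] zz 0.0004
```

Call:
{"op": "send_rows", "data": {"rows": "0.004 0.001 0.003 0 0 0; 0.002 0.0005 0.008 0 0 0; 0 0 0.01 0 0 0; 0 0 0.004 0 0 0; 0 0 0 0 0 0; 0 0 0 0 0 0"}}

```text
clock: 13.95
tcp_pos: [0.6638, 0.0738, 0.147]
orientation: [-0.278, 2.079, -2.08]
contact_force: [-0.4, 0.2, -3.8]
grip_width: 0.0225
```

```bash
python3 st.py; python3 - <<'E'
from bench import r
import cv2,numpy as np
f=r.grab_frame("scene"); cv2.imwrite("pics/s4.png",cv2.resize(f["pixels"][120:240,230:390,::-1],None,fx=5,fy=5))
E
```

```text
t 13.95 p [0.6638 0.0738 0.147 ] F [-0.38  0.22 -3.82] M [-0.04  0.02 -0.02] w 0.0225 yaw(file) 15.23 y [ 2.e-04 -0.e+00 -1.e+00] zz 0.0001
```

View pics/s4.png

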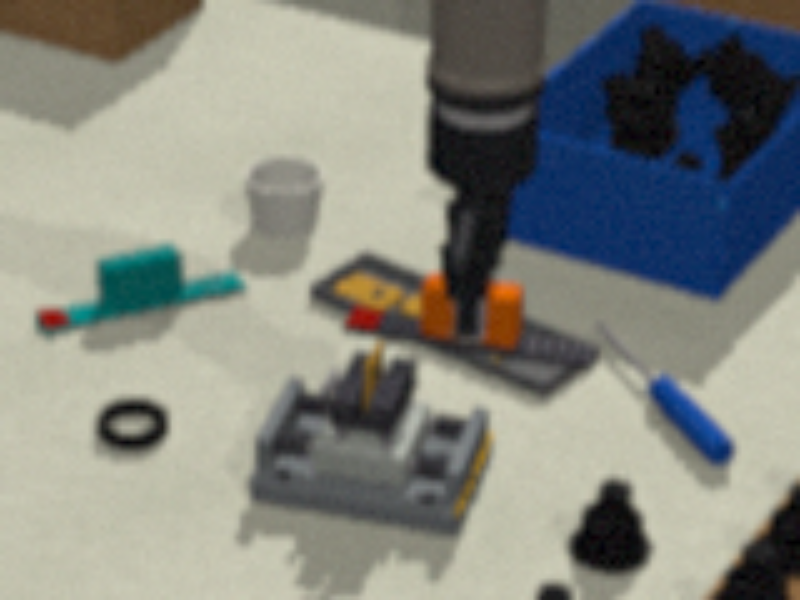

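Stroke 1 ran at about 9–12 N over about 125 mm, and the picture shows the file lifted clear and still level in the fingers. Now back, in the air.

Call:
{"op": "send_rows", "data": {"rows": "-0.012 -0.0032 0 0 0 0; -0.025 -0.0066 0 0 0 0; -0.03 -0.008 0 0 0 0; -0.03 -0.008 0 0 0 0; -0.025 -0.0066 0 0 0 0; -0.012 -0.0032 0 0 0 0; 0 0 0 0 0 0; 0 0 -0.01 0 0 0; 0 0 -0.007 0 0 0; 0 0 -0.004 0 0 0; 0 0 0 0 0 0; 0 0 0 0 0 0"}}

```text
clock: 15.2
tcp_pos: [0.5301, 0.0385, 0.1257]
orientation: [-0.279, 2.08, -2.079]
contact_force: [-0.1, -0.9, -3.0]
grip_width: 0.0226
```

```bash
python3 st.py
```

```text
t 15.2 p [0.5301 0.0385 0.1257] F [-0.11 -0.87 -3.03] M [-0.06  0.01 -0.04] w 0.0226 yaw(file) 15.24 y [-4.e-04  1.e-04 -1.e+00] zz -0.0002
```

Call:
{"op": "send_rows", "data": {"rows": "0.0005 0.0001 -0.0012 0 0 0; 0.001 0.0003 -0.0012 0 0 0; 0.001 0.0003 -0.0008 0 0 0; 0.002 0.0005 -0.0004 0 0 0; 0.005 0.0013 -0.0002 0 0 0; 0.009 0.0024 0 0 0 0; 0.009 0.0024 0 0 0 0"}}

```text
clock: 15.9
tcp_pos: [0.5563, 0.045, 0.1225]
orientation: [-0.281, 2.08, -2.082]
contact_force: [-8.2, -1.8, 8.8]
grip_width: 0.0225
```

```bash
python3 st.py
```

```text
t 15.9 p [0.5563 0.045  0.1225] F [-8.17 -1.77  8.85] M [-0.33  1.39  0.01] w 0.0225 yaw(file) 15.2 y [-0.0028 -0.0013 -1.    ] zz 0.0005
```

Call:
{"op": "send_rows", "data": {"rows": "0.009 0.0024 0.0004 0 0 0; 0.009 0.0024 0.0002 0 0 0; 0.009 0.0024 0 0 0 0; 0.009 0.0024 0 0 0 0; 0.009 0.0024 0 0 0 0"}}

```text
clock: 16.4
tcp_pos: [0.6013, 0.057, 0.1229]
orientation: [-0.281, 2.08, -2.082]
contact_force: [-6.7, -2.3, 5.6]
grip_width: 0.0228
```

```bash
python3 st.py
```

```text
t 16.4 p [0.6013 0.057  0.1229] F [-6.74 -2.3   5.61] M [-0.33  1.61 -0.01] w 0.0228 yaw(file) 15.2 y [-0.0033 -0.0014 -1.    ] zz 0.0005
```

Call:
{"op": "send_rows", "data": {"rows": "0.009 0.0024 0 0 0 0; 0.009 0.0024 -0.0002 0 0 0; 0.009 0.0024 -0.0002 0 0 0; 0.009 0.0024 -0.0002 0 0 0; 0.009 0.0024 -0.0002 0 0 0; 0.009 0.0024 -0.0002 0 0 0"}}

```text
clock: 17.0
tcp_pos: [0.6547, 0.0712, 0.1218]
orientation: [-0.283, 2.081, -2.083]
contact_force: [-8.0, -1.3, 7.0]
grip_width: 0.0224
```

```bash
python3 st.py
```

```text
t 17.0 p [0.6547 0.0712 0.1218] F [-8.04 -1.32  6.96] M [-0.57  2.41 -0.02] w 0.0224 yaw(file) 15.2 y [-0.0049 -0.0018 -1.    ] zz 0.0004
```

Call:
{"op": "send_rows", "data": {"rows": "0.004 0.001 0.003 0 0 0; 0.002 0.0005 0.008 0 0 0; 0 0 0.01 0 0 0; 0 0 0.004 0 0 0; 0 0 0 0 0 0; 0 0 0 0 0 0"}}

```text
clock: 17.6
tcp_pos: [0.6623, 0.0734, 0.1468]
orientation: [-0.278, 2.079, -2.08]
contact_force: [0.2, 0.1, -4.0]
grip_width: 0.0227
```

```bash
python3 st.py
```

```text
t 17.6 p [0.6623 0.0734 0.1468] F [ 0.2   0.07 -4.  ] M [ 0.02  0.01 -0.02] w 0.0227 yaw(file) 15.23 y [ 2.e-04 -1.e-04 -1.e+00] zz 0.0001
```

Stroke 2 ran at about 9–12 N. Stroke 3 is the same.

Call:
{"op": "send_rows", "data": {"rows": "-0.012 -0.0032 0 0 0 0; -0.025 -0.0066 0 0 0 0; -0.03 -0.008 0 0 0 0; -0.03 -0.008 0 0 0 0; -0.025 -0.0066 0 0 0 0; -0.012 -0.0032 0 0 0 0; 0 0 0 0 0 0; 0 0 -0.01 0 0 0; 0 0 -0.007 0 0 0; 0 0 -0.004 0 0 0; 0 0 0 0 0 0; 0 0 0 0 0 0"}}

```text
clock: 18.8
tcp_pos: [0.5286, 0.0381, 0.1255]
orientation: [-0.279, 2.08, -2.079]
contact_force: [0.1, 0.0, -3.6]
grip_width: 0.0231
```

```bash
python3 st.py
```

```text
t 18.8 p [0.5286 0.0381 0.1255] F [ 0.1   0.04 -3.64] M [-0.02 -0.01  0.02] w 0.0231 yaw(file) 15.24 y [-4.e-04  1.e-04 -1.e+00] zz -0.0002
```

Call:
{"op": "send_rows", "data": {"rows": "0.0005 0.0001 -0.0012 0 0 0; 0.001 0.0003 -0.0012 0 0 0; 0.001 0.0003 -0.0007 0 0 0; 0.002 0.0005 -0.0003 0 0 0; 0.005 0.0013 -0.0001 0 0 0; 0.009 0.0024 0 0 0 0; 0.009 0.0024 0 0 0 0"}}

```text
clock: 19.5
tcp_pos: [0.5548, 0.0445, 0.1226]
orientation: [-0.281, 2.08, -2.082]
contact_force: [-9.1, -2.1, 7.6]
grip_width: 0.0229
```

```bash
python3 st.py
```

```text
t 19.5 p [0.5548 0.0445 0.1226] F [-9.14 -2.13  7.64] M [-0.36  1.34  0.02] w 0.0229 yaw(file) 15.2 y [-0.0027 -0.0013 -1.    ] zz 0.0006
```

Call:
{"op": "send_rows", "data": {"rows": "0.009 0.0024 0.0002 0 0 0; 0.009 0.0024 0.0002 0 0 0; 0.009 0.0024 0 0 0 0; 0.009 0.0024 0 0 0 0; 0.009 0.0024 0 0 0 0"}}

```text
clock: 20.0
tcp_pos: [0.5997, 0.0565, 0.1228]
orientation: [-0.282, 2.08, -2.082]
contact_force: [-7.6, -2.5, 7.7]
grip_width: 0.0228
```

```bash
python3 st.py
```

```text
t 20.0 p [0.5997 0.0565 0.1228] F [-7.56 -2.54  7.71] M [-0.44  1.65 -0.03] w 0.0228 yaw(file) 15.2 y [-0.0035 -0.0015 -1.    ] zz 0.0005
```

Call:
{"op": "send_rows", "data": {"rows": "0.009 0.0024 0 0 0 0; 0.009 0.0024 -0.0002 0 0 0; 0.009 0.0024 -0.0002 0 0 0; 0.009 0.0024 -0.0002 0 0 0; 0.009 0.0024 -0.0002 0 0 0; 0.009 0.0024 -0.0002 0 0 0"}}

```text
clock: 20.6
tcp_pos: [0.6531, 0.0707, 0.1217]
orientation: [-0.283, 2.081, -2.083]
contact_force: [-7.2, -2.1, 7.4]
grip_width: 0.0227
```

```bash
python3 st.py
```

```text
t 20.6 p [0.6531 0.0707 0.1217] F [-7.24 -2.13  7.39] M [-0.61  2.42 -0.  ] w 0.0227 yaw(file) 15.2 y [-0.0052 -0.0019 -1.    ] zz 0.0005
```

Call:
{"op": "send_rows", "data": {"rows": "0.004 0.001 0.003 0 0 0; 0.002 0.0005 0.008 0 0 0; 0 0 0.01 0 0 0; 0 0 0.004 0 0 0; 0 0 0 0 0 0; 0 0 0 0 0 0"}}

```text
clock: 21.2
tcp_pos: [0.6608, 0.073, 0.1467]
orientation: [-0.278, 2.079, -2.08]
contact_force: [0.2, 0.2, -3.3]
grip_width: 0.0228
```

```bash
python3 st.py
```

```text
t 21.2 p [0.6608 0.073  0.1467] F [ 0.25  0.19 -3.27] M [ 0.03 -0.   -0.03] w 0.0228 yaw(file) 15.22 y [ 2.e-04 -1.e-04 -1.e+00] zz 0.0001
```

Three strokes are done, each about 125 mm. There is plenty of time, so I'll add a fourth, slightly longer at the front.

Call:
{"op": "send_rows", "data": {"rows": "-0.012 -0.0032 0 0 0 0; -0.025 -0.0066 0 0 0 0; -0.03 -0.008 0 0 0 0; -0.03 -0.008 0 0 0 0; -0.027 -0.0071 0 0 0 0; -0.013 -0.0034 0 0 0 0; 0 0 0 0 0 0; 0 0 -0.01 0 0 0; 0 0 -0.007 0 0 0; 0 0 -0.004 0 0 0; 0 0 0 0 0 0; 0 0 0 0 0 0"}}

```text
clock: 22.4
tcp_pos: [0.5242, 0.037, 0.1254]
orientation: [-0.279, 2.08, -2.079]
contact_force: [0.6, -0.5, -3.6]
grip_width: 0.0225
```

```bash
python3 st.py
```

```text
t 22.4 p [0.5242 0.037  0.1254] F [ 0.61 -0.5  -3.57] M [-0.04 -0.03  0.02] w 0.0225 yaw(file) 15.24 y [-4.e-04  1.e-04 -1.e+00] zz -0.0002
```

Call:
{"op": "send_rows", "data": {"rows": "0.0005 0.0001 -0.0012 0 0 0; 0.001 0.0003 -0.0012 0 0 0; 0.001 0.0003 -0.0006 0 0 0; 0.002 0.0005 -0.0003 0 0 0; 0.005 0.0013 -0.0001 0 0 0; 0.009 0.0024 0 0 0 0; 0.009 0.0024 0 0 0 0"}}

```text
clock: 23.1
tcp_pos: [0.5503, 0.0434, 0.1226]
orientation: [-0.281, 2.08, -2.082]
contact_force: [-7.2, -1.9, 8.5]
grip_width: 0.023
```

```bash
python3 st.py
```

```text
t 23.1 p [0.5503 0.0434 0.1226] F [-7.16 -1.93  8.46] M [-0.33  1.29  0.01] w 0.023 yaw(file) 15.2 y [-0.0027 -0.0013 -1.    ] zz 0.0006
```

Call:
{"op": "send_rows", "data": {"rows": "0.009 0.0024 0.0001 0 0 0; 0.009 0.0024 0.0002 0 0 0; 0.009 0.0024 0 0 0 0; 0.009 0.0024 0 0 0 0; 0.009 0.0024 0 0 0 0"}}

```text
clock: 23.6
tcp_pos: [0.5951, 0.0554, 0.1227]
orientation: [-0.282, 2.08, -2.083]
contact_force: [-7.8, -2.2, 7.5]
grip_width: 0.0229
```

```bash
python3 st.py
```

```text
t 23.6 p [0.5951 0.0554 0.1227] F [-7.76 -2.19  7.47] M [-0.41  1.69 -0.05] w 0.0229 yaw(file) 15.2 y [-0.0037 -0.0016 -1.    ] zz 0.0005
```

Call:
{"op": "send_rows", "data": {"rows": "0.009 0.0024 0 0 0 0; 0.009 0.0024 -0.0002 0 0 0; 0.009 0.0024 -0.0002 0 0 0; 0.009 0.0024 -0.0002 0 0 0; 0.009 0.0024 -0.0002 0 0 0; 0.009 0.0024 -0.0002 0 0 0"}}

```text
clock: 24.2
tcp_pos: [0.6485, 0.0696, 0.1217]
orientation: [-0.283, 2.081, -2.084]
contact_force: [-8.0, -2.4, 9.0]
grip_width: 0.0229
```

Call:
{"op": "send_rows", "data": {"rows": "0.004 0.001 0.003 0 0 0; 0.002 0.0005 0.008 0 0 0; 0 0 0.015 0 0 0; 0 0 0.02 0 0 0; 0 0 0.015 0 0 0; 0 0 0.005 0 0 0; 0 0 0 0 0 0; 0 0 0 0 0 0"}}

```text
clock: 25.0
tcp_pos: [0.6559, 0.0718, 0.187]
orientation: [-0.279, 2.08, -2.08]
contact_force: [0.3, -0.2, -4.5]
grip_width: 0.0223
```

```bash
python3 st.py; python3 - <<'E'
from bench import r
import cv2,numpy as np
for n in("scene","top"):
  f=r.grab_frame(n); cv2.imwrite(f"pics/{n}5.png",f["pixels"][:,:,::-1])
E
```

```text
t 25.0 p [0.6559 0.0718 0.187 ] F [ 0.27 -0.21 -4.55] M [0.04 0.04 0.04] w 0.0223 yaw(file) 15.23 y [-9.e-04 -3.e-04 -1.e+00] zz 0.0
```

View pics/scene5.png

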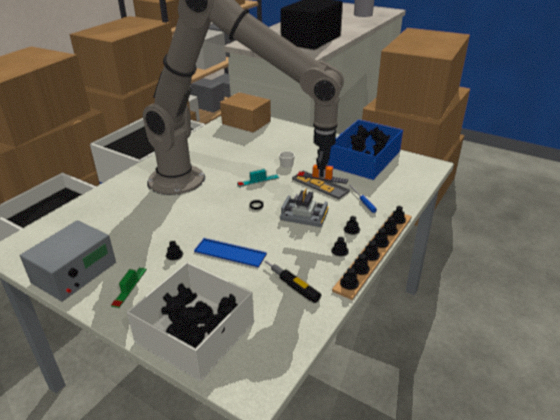

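The file is held clear and the tray is empty. I'll re-measure the bare tray from the top view for the placing.

```bash
python3 - <<'E'
from h import *
d=load("top0");im=cv2.cvtColor(cv2.imread("pics/top5.png"),cv2.COLOR_BGR2HSV)
m=cv2.inRange(im,(100,120,40),(130,255,255));z=np.zeros_like(m);z[185:285,305:375]=m[185:285,305:375]
c=max(cv2.findContours(z,0,1)[0],key=cv2.contourArea)
rc=cv2.minAreaRect((plane(d,c.reshape(-1,2),.010)[:,:2]*1000).astype(np.float32));print(rc)
b=cv2.boxPoints(rc);print(b)
E
```

```text
((491.1761169433594, -266.02117919921875), (235.43263244628906, 73.2092056274414), 12.498141288757324)
[[ 368.3278  -255.75874]
 [ 384.17087 -327.2331 ]
 [ 614.0244  -276.28363]
 [ 598.1814  -204.80927]]
```

Call:
{"op": "send_rows", "data": {"rows": "-0.005 -0.01 0 0 0 0; -0.01 -0.02 0 0 0 0; -0.015 -0.03 0 0 0 -0.01; -0.018 -0.038 0 0 0 -0.01; -0.02 -0.042 0 0 0 -0.01; -0.02 -0.042 0 0 0 -0.01; -0.02 -0.042 0 0 0 -0.007; -0.018 -0.038 0 0 0 0; -0.015 -0.03 -0.01 0 0 0; -0.01 -0.022 -0.02 0 0 0; -0.007 -0.015 -0.03 0 0 0; -0.004 -0.009 -0.03 0 0 0; 0 0 -0.02 0 0 0; 0 0 -0.01 0 0 0; 0 0 0 0 0 0; 0 0 0 0 0 0"}}

```text
clock: 26.7
tcp_pos: [0.4947, -0.2664, 0.0685]
orientation: [-0.23, 2.105, -2.106]
contact_force: [-0.7, 0.0, -4.1]
grip_width: 0.0224
```

```bash
python3 st.py
```

```text
t 26.7 p [ 0.4947 -0.2664  0.0685] F [-0.73  0.   -4.06] M [ 0.    0.02 -0.03] w 0.0224 yaw(file) 12.53 y [ 1.1e-03 -6.0e-04 -1.0e+00] zz 0.0008
```

Call:
{"op": "send_rows", "data": {"rows": "0 0 -0.01 0 0 0; 0 0 -0.015 0 0 0; 0 0 -0.012 0 0 0; 0 0 -0.007 0 0 0; 0 0 -0.003 0 0 0; 0 0 -0.001 0 0 0; 0 0 0 0 0 0; 0 0 0 0 0 0"}}

```text
clock: 27.5
tcp_pos: [0.4948, -0.2661, 0.0199]
orientation: [-0.231, 2.105, -2.106]
contact_force: [0.4, -0.6, -3.1]
grip_width: 0.0224
```

```bash
python3 st.py
```

```text
t 27.5 p [ 0.4948 -0.2661  0.0199] F [ 0.35 -0.57 -3.1 ] M [-0.   -0.03  0.03] w 0.0224 yaw(file) 12.54 y [ 7.e-04 -3.e-04 -1.e+00] zz 0.0005
```

Call:
{"op": "send_rows", "data": {"rows": "0 0 -0.0015 0 0 0; 0 0 -0.001 0 0 0; 0 0 0 0 0 0"}}

```text
clock: 27.8
tcp_pos: [0.4943, -0.266, 0.017]
orientation: [-0.231, 2.106, -2.106]
contact_force: [0.1, 0.9, -4.9]
grip_width: 0.0224
```

Call:
{"op": "send_rows", "data": {"rows": "0 0 -0.0005 0 0 0; 0 0 -0.0005 0 0 0; 0 0 0 0 0 0"}}

```text
clock: 28.1
tcp_pos: [0.4945, -0.266, 0.0163]
orientation: [-0.231, 2.106, -2.106]
contact_force: [-1.3, 0.2, -0.3]
grip_width: 0.023
```

The file is touching the tray floor, so I let go and rise.

Call:
{"op": "send_rows", "data": {"rows": "0 0 -0.0003 0 0 0; 0 0 0 0 0 0; 0 0 0 0 0 0; 0 0 0 0 0 0; 0 0 0 0 0 0; 0 0 0 0 0 0", "grip": 0.055, "grip_force": 20}}

```text
clock: 28.7
tcp_pos: [0.4944, -0.266, 0.0158]
orientation: [-0.231, 2.106, -2.106]
contact_force: [0.3, -1.1, -0.1]
grip_width: 0.055
```

Call:
{"op": "send_rows", "data": {"rows": "0 0 0.003 0 0 0; 0 0 0.008 0 0 0; 0 0 0.015 0 0 0; 0 0 0.03 0 0 0; 0 0 0.04 0 0 0; 0 0 0.04 0 0 0; -0.01 -0.02 0.03 0 0 0; -0.02 -0.04 0.02 0 0 0; -0.02 -0.04 0 0 0 0; -0.02 -0.04 0 0 0 0; -0.02 -0.04 0 0 0 0; -0.01 -0.02 0 0 0 0; 0 0 0 0 0 0; 0 0 0 0 0 0"}}

```text
clock: 30.1
tcp_pos: [0.3944, -0.4659, 0.2027]
orientation: [-0.229, 2.106, -2.106]
contact_force: [0.4, -0.1, -0.0]
grip_width: 0.0551
```

```bash
python3 st.py; python3 - <<'E'
from bench import r
import cv2,numpy as np
from h import *
f=r.grab_frame("scene");g=r.grab_frame("top"); cv2.imwrite("pics/scene6.png",f["pixels"][:,:,::-1]);cv2.imwrite("pics/top6.png",g["pixels"][:,:,::-1])
a=cv2.resize(f["pixels"][180:280,190:340,::-1],(600,400),interpolation=2);b=cv2.resize(g["pixels"][170:300,300:380,::-1],(200,325),interpolation=2)
o=np.zeros((400,800,3),np.uint8);o[:,:600]=a;o[:325,600:]=b;cv2.imwrite("pics/z6.png",o)
E
```

```text
t 30.1 p [ 0.3944 -0.4659  0.2027] F [ 0.38 -0.14 -0.03] M [ 0.08  0.   -0.03] w 0.0551 yaw(file) 12.49 y [ 1.e-03 -2.e-04 -1.e+00] zz 0.0004
```

View pics/z6.png

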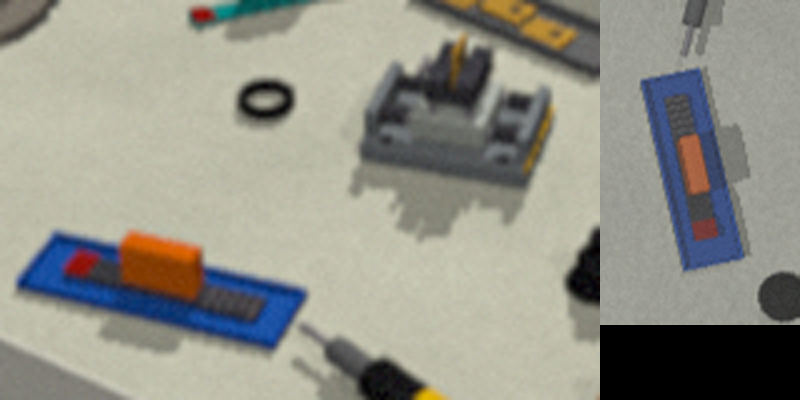

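View pics/top6.png

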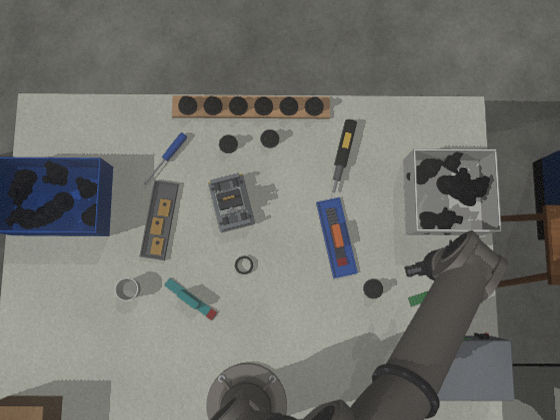

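The file lies flat and aligned in the tray (338,237) with its front facing away. The bystanders are where they were, and the gripper is free at z = 0.20.

```bash
python3 -c "
from bench import r
print(r.hand_in())"
```

```text
the job is handed in; nothing more can be done
None
```

I gripped the file by its orange handle and dressed the brass edge with four forward strokes of about 125 mm each. I then laid the file back flat in its blue tray, front end away from the robot, and let go of it. I handed the job in at about 30 s of the 72 s allowed; `hand_in` gives no verdict.

- **Edge height:** I found the edge by touch at about 113 mm.
- **Stroke pressure:** Every reading taken during the strokes gave a downward load of about 9 to 12.5 N, after allowing for the roughly 3.5 N weight of the file. I only had readings at the end of each short move, so the force in between was not recorded.
- **Lifts:** After every stroke the file was raised about 25 mm or more before being drawn back, and the readings there showed no contact.
- **Last pictures:** The file lies in its tray and the gripper is well clear. The other things in the top view look unmoved. The arm hid part of the green decoy in that view.

None of the checks failed. They disagreed only slightly: the camera put the edge at about 110 mm against 113 mm by touch. I also laid the file square to the tray, about 3° from how it lay at the start.

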